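# Set and lock the bench gas regulator

### The job

Turn the knob of the bench gas regulator up (clockwise from above) until its index line stands within the raised white band of the collar, without running on past the band. Then pull the knob straight up until it locks, and let go: the latch has to find its catch somewhere within the band, so keep a light upward pull, never above about 15 N, feel for the catch while turning slowly, and leave the things standing near by where they are.

Things in the scene. Friction and masses are not known exactly. Their poses are not given: they have to be found in the camera images.
- knob_grip (a point): On the vertical axis of the regulator's round fluted grey knob, 16 mm below its top; rises with the knob. Knob 42 mm across, 38 mm clear of the black collar (72 mm across), whose top is 22 mm below this point. The regulator is screwed to the bench; its gauge, in front, reaches 90 mm from the axis and no higher than 40 mm below this point.
- knob_turn (a joint): Angle of the knob in rad: 0 at its low stop, growing clockwise seen from above, up to 2.4 at its high stop. It turns stiffly (0.08 N m) and stays where it is left; the gauge needle follows it.
- set_collar (a joint): Angle (rad, on the scale of knob_turn) of the middle of the raised white band on the collar: index line in mid-band when both are equal. The band reaches 0.30 rad to either side. The collar is clamped. The hidden catch lies at an unknown place at most 0.27 rad from mid-band; the latch pin enters it only within about 0.025 rad.
- knob_lift (a joint): How far the knob is pulled up: 0 down (turns freely), 0.010 m at its upper stop, locked. It slides stiffly (4 N) and stays up by this drag. Off the catch a spring resists: 6.5 N at 1 mm, 8.5 N at 2 mm, 11 N at 3 mm, 15 N at 5 mm, 18 N at 6 mm; let go, it falls back. Turned over the catch while pulled, the pin springs in: the pull drops to about 4 N, turning is blocked, the knob comes up easily.
- knob_index (a point): Lower end of the white index line on the side of the knob, 20.6 mm from the knob's axis, 1.5 mm above the collar (knob down). Its x axis runs along the rim, against the sense in which the knob is turned up; its y axis points to the knob's axis.
- set_band (a point): Middle of the raised white band, on the top of the black collar, 30 mm from the knob's axis. Axes as at knob_index: x along the rim against the sense of turning up, y towards the knob's axis.
- latch_pin: Hidden steel latch pin, 6 mm square, inside the collar; it turns and lifts with the knob on a spring of 2.6 N per mm (2 N preload) and bears on the catch ring from below once the knob is 0.5 mm up. Origin on the knob's axis, 44 mm below knob_grip; lower by as much as the spring is pressed in. Pressed in 5.7 mm (a pull of about 18 N) it would bend.
- tube: Bystander: self-standing 50 ml tube with a purple cap, 35 mm across, 104 mm tall, about 0.1 m behind the regulator; origin at the centre of its foot.
- bottle_small: Bystander: small white bottle with a blue cap, 40 mm across, 75 mm tall, about 0.1 m behind the regulator; origin at the centre of its foot.
- beaker: Bystander: glass beaker, 54 mm across, 70 mm tall, about 0.14 m behind the regulator; origin at the centre of its foot.

How it is judged:
On the way, in this order (a step that is already met when the one before it is completed fails the run):
1. the index line has been turned into the band with the knob not yet locked (x of knob_index in the frame of set_band between -0.0065 and 0.0065 m and value of joint knob_lift below 0.008 m), for 0.05 s.
2. the knob has been pulled up and the latch is in its catch (value of joint knob_lift above 0.0085 m and x of knob_index in the frame of set_band between -0.0065 and 0.0065 m and z of latch_pin in the frame of knob_grip above -0.0455 m), for 0.2 s.
At the end, for the whole second after the job is handed in: The knob stands locked in its raised position (pulled up more than 8.5 mm of its 10 mm, the latch pin in its catch: its spring pressed in by less than 1.5 mm) and stays there when let go, with its index line within the raised band (6.5 mm along the rim either side of the band's middle) (all of step 2 and velocity of joint knob_turn below 0.05 rad/s); the robot touches nothing.
It fails at once if the knob is pulled against the collar with more than about 18 N (the latch spring pressed in by more than 5.7 mm) (z of latch_pin in the frame of knob_grip below -0.0497 m).
It fails at once if the knob is turned more than 0.15 rad past the end of the band (gas line over-pressured) (x of knob_index in the frame of set_band below -0.009 m).
It fails at once if the tube is pushed aside or knocked over (distance of tube from where it was at the start of the episode above 0.02 m).
It fails at once if the bottle is pushed aside or knocked over (distance of bottle_small from where it was at the start of the episode above 0.02 m).
It fails at once if the beaker is pushed aside or knocked over (distance of beaker from where it was at the start of the episode above 0.02 m).
It also fails if it takes over 54 s, if anything falls off the work surface, if the arm or the gripper's body presses on something with over 40 N, if the wrist force passes 120 N, or if a joint passes its speed limit or range.

### The arm

A 6-joint arm with a two-finger parallel gripper is mounted at the origin on a cart in front of the work surface, level with it; the furniture and walls round the work are solid. World frame = base frame: x ahead of the robot, y to its left, z up, the work surface at z = 0. Lengths are in m, angles in rad, forces in N, time in s.
With the tool pointing down it reaches from about 0.325 to 1 m from the base axis. Payload 5.1 kg.
Tool frame: the origin (TCP) lies at the very end of the fingers, on their centre line; the grasp point (between the pads) lies 19 mm behind it; z points along the fingers, y is the direction in which the jaws open and shut (so a half turn about z gives the same grasp; the last joint's range is limited). The gripper opens to 85 mm and grips with 20 to 120 N. Pads are 22 mm wide; open, the fingers measure 114 mm over their backs; the gripper's body (76 mm by 85 mm) begins 54 mm behind the grasp point. The pads swing forward as they close: fully open they stand 13 mm farther back than shut.
Start: joints at [-1.234, 0.124, 1.65, -0, 1.367, -0.083], TCP at [0.265, -0.594, 0.194] pointing down, gripper open.
Joint ranges: [-2.61, 2.61], [-1.02, 2.33], [0.03, 2.71], [-1.35, 4.49], [0.32, 2.68], [-2.91, 2.91]. Speed limits (rad/s): [2.57, 2.57, 3.14, 3.14, 3.14, 3.14].

### API

Orientations are given as [roll, pitch, yaw] about the fixed x, y, z axes, in that order (R = Rz(yaw) Ry(pitch) Rx(roll)).
In Python, from cell import arm, optics, order gives the robot as it stands.
- The arm moves only by the tool jog_arm, never from a script. Its argument "motion" is a list of rows, each an object with "dp": the shift along the tool's x, y, z in mm, a list of three; "rotation": the turn, a rotation vector about the tool's x, y, z in degrees, a list of three; "gripper": the finger opening in mm, from 0 to 85.4. In form: [{"dp": [tx, ty, tz], "rotation": [wx, wy, wz], "gripper": gripper}, ...]. A call has exactly 8 rows; each row is the pose to reach, as a shift and turn from the pose commanded when the call began, along the tool's axes at that moment; what a row does not reach only later rows make up. A row lasts 1/8 s, in which the tool goes at most 62.5 mm and 10.7 degrees, less where a joint would pass 70% of its speed; a pose out of reach is approached as far as the arm can. A call with a gripper value outside its range is refused whole. The fingers move at their own pace and stop on an object; the grip force is fixed at half the most. Time passes only in rows, so rows that repeat a pose let the fingers close, or fill a call up. It gives the time, the measured TCP pose, the force and the opening at its end, in the units of the state.
- arm.get_state(): the state, without advancing time (a new reading comes with each control period).
- optics.get_image(name): name is "side" or "top"; returns a dict with "image" (480x640x3 uint8, red, green, blue), "range_z" (480x640 float32, m along the optical axis (not along the pixel's ray), 0 where there is no reading), "K" (3x3 intrinsics, pixels), "k1" (the pictures are not rectified: a ray, as slopes to the right and down, at radius r is drawn at 1 + k1 r^2 times it, then the intrinsics apply), "extrinsics" (4x4, takes a point from camera to world coordinates). Camera axes: x right, y up, looking along -z (the intrinsics and any distortion apply to the point x, -y, -z); pixel columns grow to the right and rows downward; lengths in m; the calibration is good to about 2 mm. A picture is of the moment at which its call begins.
- order.job_done(): hands the job in, once; it reports no verdict.
The state is a dict: "t": time; "joint_pos": joint angles; "qvel": joint speeds; "effort": joint torques, N m; "eef_pos": TCP position; "ee_rot": TCP orientation; "ft_force": force on the tool from outside, world axes, zero at the start; "torque": the same for the moment, N m; "width": opening from 0.0 (shut) to 1.0 (fully open).
Only numpy, scipy, OpenCV 4.12 (cv2) and the standard library are available. Lean on these libraries where they do the work, as an engineer would, in place of code of your own. Each camera call takes 0.05 s, during which the arm holds its last target.

## Working session

There is one attempt and no reset: what is moved stays moved. The work goes in short steps, Python scripts to look and compute and a tool call to move; the robot and the scene stay as the last step left them, time stands still between calls to the robot, and variables do not carry over. Pictures are saved under pics/ and viewed, and the job is handed in when it is done.

Besides the shell and the picture viewer there is one more tool, called after "Call:" by a JSON object that holds its "api" and its "payload", one argument or row to a line. jog_arm: Moves the arm, as the interface text tells. Its arguments: {"type":"object","properties":{"motion":{"type":"array"}},"required":["motion"]}

```bash
mkdir -p pics; ls; python3 - <<'E'
from cell import arm, optics
import cv2, numpy as np, pickle
for n in ["side","top"]:
    d=optics.get_image(n); pickle.dump(d,open(f"{n}.pkl","wb"))
    cv2.imwrite(f"pics/{n}0.png",cv2.cvtColor(d["image"],cv2.COLOR_RGB2BGR))
    print(n,d["K"],d["k1"],d["extrinsics"].round(3))
print(arm.get_state())
E
```

```text
pics
side [[523.72516844   0.         332.8538911 ]
 [  0.         523.72516844 240.17444205]
 [  0.           0.           1.        ]] -0.08729459511072075 [[-0.971  0.12  -0.208  0.386]
 [-0.24  -0.541  0.806  1.079]
 [-0.016  0.832  0.554  0.577]
 [ 0.     0.     0.     1.   ]]
top [[523.26571266   0.         321.16314433]
 [  0.         523.26571266 240.8908994 ]
 [  0.           0.           1.        ]] -0.08193478280373795 [[ 0.023  0.991 -0.13   0.454]
 [-1.     0.021 -0.014  0.406]
 [-0.011  0.13   0.991  0.934]
 [ 0.     0.     0.     1.   ]]
{'t': 0.1, 'joint_pos': array([-1.23362028e+00,  1.24420695e-01,  1.65157034e+00,  8.95802625e-06,
        1.36750408e+00, -8.25904816e-02]), 'qvel': array([ 0.00112746, -0.00226965, -0.00262959,  0.00164198, -0.00065997,
       -0.0001437 ]), 'effort': array([-9.77063951e-05, -4.24931967e+01, -3.66653574e+01, -1.01745698e-04,
        3.98242599e-03, -2.06955144e-05]), 'eef_pos': array([ 0.26467548, -0.59297351,  0.19246899]), 'ee_rot': array([-3.13969740e+00, -1.65686570e-04,  4.19764557e-01]), 'ft_force': array([-0.01974841,  0.43388338, -1.53868911]), 'torque': array([ 0.01028611,  0.00044084, -0.0111205 ]), 'width': 0.9981204310668572}
```

View pics/side0.png

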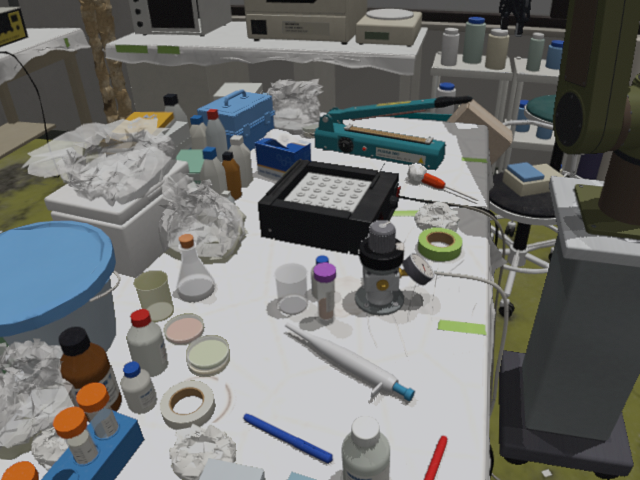

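View pics/top0.png

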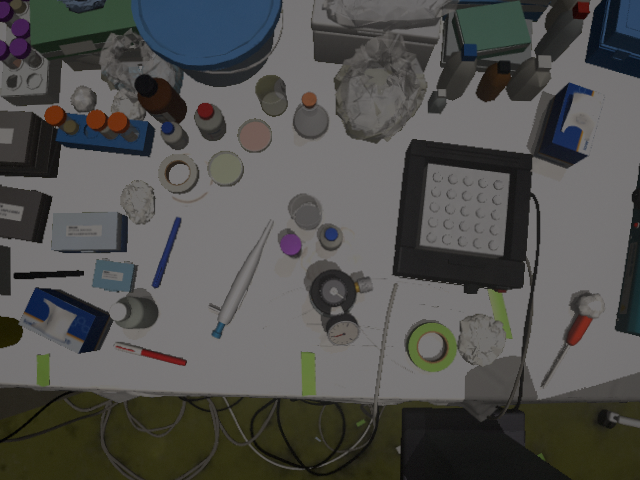

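The regulator is at top (333,292) and side (382,250), with the tube, bottle and beaker behind it at top (290,245), (330,236) and (305,212).

```bash
cat > h.py <<'E'
import cv2, numpy as np
def pix2ray(d,u,v):
    K=d["K"]; P=cv2.undistortPoints(np.array([[[u,v]]],float),K,np.array([d["k1"],0,0,0,0.]))[0,0]
    return P
def p2w(d,u,v,z):   # z range along axis
    a,b=pix2ray(d,u,v); E=d["extrinsics"]
    return E[:3,:3]@np.array([a*z,-b*z,-z])+E[:3,3]
def at_height(d,u,v,h):
    a,b=pix2ray(d,u,v); E=d["extrinsics"]
    r=E[:3,:3]@np.array([a,-b,-1]); return E[:3,3]+r*(h-E[2,3])/r[2]
def w2p(d,X):
    E=d["extrinsics"]; c=E[:3,:3].T@(np.asarray(X)-E[:3,3])
    a,b=c[0]/-c[2],-c[1]/-c[2]; s=1+d["k1"]*(a*a+b*b)
    return np.array([d["K"][0,0]*a*s+d["K"][0,2], d["K"][1,1]*b*s+d["K"][1,2]])
def crop(d,u0,v0,w,h,s,fn,gain=1.0):
    im=cv2.cvtColor(d["image"],cv2.COLOR_RGB2BGR)[v0:v0+h,u0:u0+w]
    im=np.clip(im*gain,0,255).astype(np.uint8)
    cv2.imwrite(fn,cv2.resize(im,None,fx=s,fy=s,interpolation=cv2.INTER_CUBIC))
E
python3 - <<'E'
import pickle; from h import *
t=pickle.load(open("top.pkl","rb")); s=pickle.load(open("side.pkl","rb"))
crop(t,300,260,75,60,10,"pics/t1.png",1.6)
crop(s,345,210,75,60,10,"pics/s1.png",1.6)
for u,v in [(333,291),(337,291),(330,291),(334,295)]: print(u,v,p2w(t,u,v,t["range_z"][v,u]).round(4))
for u,v in [(382,226),(380,226),(384,228)]: print(u,v,p2w(s,u,v,s["range_z"][v,u]).round(4))
E
```

```text
333 291 [0.4816 0.3979 0.1484]
337 291 [0.4818 0.3919 0.1474]
330 291 [0.4815 0.4024 0.15  ]
334 295 [0.4757 0.3963 0.1484]
382 226 [0.4827 0.4018 0.1488]
380 226 [0.4858 0.4019 0.1484]
384 228 [0.4792 0.4039 0.147 ]
```

View pics/t1.png

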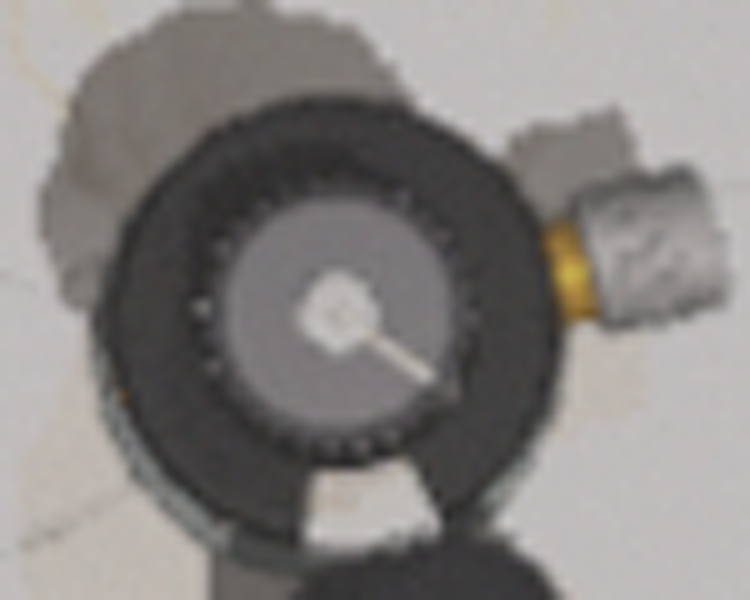

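View pics/s1.png

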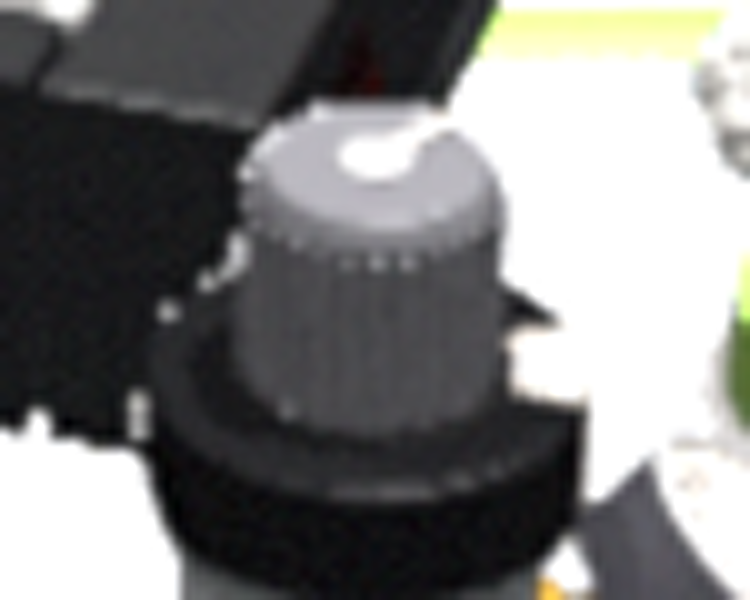

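```bash
python3 - <<'E'
import pickle; from h import *
t=pickle.load(open("top.pkl","rb")); s=pickle.load(open("side.pkl","rb"))
f=lambda x,y,h:at_height(t,300+x/10-.45,260+y/10-.45,h)
c=f(337,313,.148); tip=f(432,380,.148)
g=lambda x,y,h:at_height(s,345+x/10-.45,210+y/10-.45,h)
print(c,tip,"side centre",g(375,155,.148))
# collar left/right edges at z .110
print("collar", (f(102,320,.11)+f(560,315,.11))/2,(f(335,97,.11)))
bl=[f(310,500,.111),f(420,500,.111),f(318,470,.111),f(408,462,.111),f(303,540,.111),f(440,535,.111)]
# centre ray from knob centre axis
for b in [tip]+bl:
    v=b[:2]-c[:2]; print(b.round(4),np.hypot(*v).round(4),"cw angle",(-np.arctan2(v[1],v[0])).round(3))
for X in [(c[0],c[1],.148),(c[0],c[1],.11)]: print(w2p(t,X),w2p(s,X))
for n,(u,v) in dict(tube=(290,245),bottle=(330,236),beaker=(305,212)).items(): print(n,p2w(t,u,v,t["range_z"][v,u]))
m=t["range_z"]
E
```

```text
[0.48188231 0.39756153 0.148     ] [0.47220499 0.38316536 0.148     ] side centre [0.4832454  0.39780071 0.148     ]
collar [0.48250366 0.39806322 0.11      ] [0.51719729 0.39812778 0.11      ]
[0.4722 0.3832 0.148 ] 0.0173 cw angle 2.163
[0.454  0.4008 0.111 ] 0.0281 cw angle -3.027
[0.4544 0.3836 0.111 ] 0.0309 cw angle 2.672
[0.4587 0.3996 0.111 ] 0.0233 cw angle -3.053
[0.4602 0.3856 0.111 ] 0.0247 cw angle 2.636
[0.4478 0.4017 0.111 ] 0.0344 cw angle -3.02
[0.449  0.3804 0.111 ] 0.0371 cw angle 2.66
[333.25 290.85] [382.94880147 225.07092206]
[332.95746593 291.71198864] [382.064322   245.42798866]
tube [0.55484044 0.46758432 0.10517999]
bottle [0.5752122  0.40392182 0.07329476]
beaker [6.28487716e-01 4.49935946e-01 3.94543003e-04]
```

```bash
python3 - <<'E'
import pickle; from h import *
P=[]
for n in ["top","side"]:
    d=pickle.load(open(n+".pkl","rb")); z=d["range_z"]
    v,u=np.nonzero(z>0); K=d["K"]
    p=cv2.undistortPoints(np.stack([u,v],1)[:,None].astype(float),K,np.array([d["k1"],0,0,0,0.]))[:,0]
    zz=z[v,u]; c=np.stack([p[:,0]*zz,-p[:,1]*zz,-zz],1); P.append(c@d["extrinsics"][:3,:3].T+d["extrinsics"][:3,3])
P=np.vstack(P)
print("rows y, cols x .15... step .1 max z")
for y in np.arange(-.8,.7,.1):
    r=[]
    for x in np.arange(.1,1.0,.1):
        m=(abs(P[:,0]-x-.05)<.05)&(abs(P[:,1]-y-.05)<.05)
        r.append("%5.2f"%P[m,2].max() if m.sum()>3 else "  -  ")
    print("%.1f"%y,r)
E
```

```text
rows y, cols x .15... step .1 max z
-0.8 ['-0.12', '-0.05', '-0.01', '-0.06', '  -  ', '  -  ', '  -  ', '  -  ', '  -  ']
-0.7 ['-0.23', ' 0.33', ' 0.33', '-0.06', '  -  ', '  -  ', '  -  ', '  -  ', '  -  ']
-0.6 ['-0.25', ' 0.35', '  -  ', '  -  ', '  -  ', '  -  ', '  -  ', '  -  ', '  -  ']
-0.5 ['-0.54', '-0.01', ' 0.00', ' 0.00', ' 0.01', ' 0.00', ' 0.10', ' 0.12', ' 0.12']
-0.4 ['-0.71', '-0.01', ' 0.00', ' 0.01', ' 0.01', ' 0.01', ' 0.11', ' 0.12', ' 0.12']
-0.3 ['-0.71', '-0.01', ' 0.01', ' 0.00', ' 0.06', ' 0.13', ' 0.11', ' 0.12', ' 0.15']
-0.2 [' 0.00', '-0.00', ' 0.19', ' 0.18', ' 0.16', ' 0.13', ' 0.10', ' 0.01', ' 0.15']
-0.1 [' 0.01', ' 0.43', ' 0.02', ' 0.04', ' 0.01', ' 0.01', ' 0.11', ' 0.11', ' 0.16']
-0.0 [' 0.44', ' 0.43', ' 0.02', ' 0.09', ' 0.09', ' 0.09', ' 0.11', ' 0.12', ' 0.16']
0.1 [' 0.44', '-0.01', ' 0.04', ' 0.09', ' 0.12', ' 0.09', ' 0.10', ' 0.15', ' 0.09']
0.2 ['-0.68', '-0.00', ' 0.03', ' 0.04', ' 0.12', ' 0.09', ' 0.10', ' 0.21', ' 0.22']
0.3 ['-0.68', ' 0.01', ' 0.06', ' 0.15', ' 0.15', ' 0.01', ' 0.12', ' 0.21', ' 0.22']
0.4 ['-0.70', '-0.01', ' 0.06', ' 0.15', ' 0.15', ' 0.07', ' 0.11', ' 0.11', ' 0.22']
0.5 ['-0.70', '-0.01', ' 0.02', ' 0.03', ' 0.03', ' 0.03', ' 0.07', ' 0.16', ' 0.16']
0.6 ['-0.70', '-0.00', ' 0.01', ' 0.02', ' 0.01', ' 0.03', ' 0.13', ' 0.16', ' 0.15']
```

Call:
{"api": "jog_arm", "payload": {
  "motion": [
    {"dp": [0, 0, -60], "rotation": [0, 0, 0], "gripper": 85},
    {"dp": [0, 0, -110], "rotation": [0, 0, 0], "gripper": 85},
    {"dp": [50, -26, -110], "rotation": [0, 0, 0], "gripper": 85},
    {"dp": [100, -52, -110], "rotation": [0, 0, 0], "gripper": 85},
    {"dp": [150, -78, -110], "rotation": [0, 0, 0], "gripper": 85},
    {"dp": [200, -104, -110], "rotation": [0, 0, 0], "gripper": 85},
    {"dp": [250, -130, -110], "rotation": [0, 0, 0], "gripper": 85},
    {"dp": [300, -156, -110], "rotation": [0, 0, 0], "gripper": 85}
  ]
}}

```text
t: 1.1
eef_pos: [0.476, -0.3271, 0.3031]
ee_rot: [-3.141, 0.0, 0.42]
ft_force: [0.9, -0.9, 0.2]
width: 0.994
```

Call:
{"api": "jog_arm", "payload": {
  "motion": [
    {"dp": [25, -54, -110], "rotation": [0, 0, 0], "gripper": 85},
    {"dp": [50, -109, 0], "rotation": [0, 0, 0], "gripper": 85},
    {"dp": [75, -163, 0], "rotation": [0, 0, 0], "gripper": 85},
    {"dp": [100, -218, 0], "rotation": [0, 0, 0], "gripper": 85},
    {"dp": [125, -272, 0], "rotation": [0, 0, 0], "gripper": 85},
    {"dp": [150, -327, 0], "rotation": [0, 0, 0], "gripper": 85},
    {"dp": [175, -381, 0], "rotation": [0, 0, 0], "gripper": 85},
    {"dp": [200, -436, 0], "rotation": [0, 0, 0], "gripper": 85}
  ]
}}

```text
t: 2.1
eef_pos: [0.4794, 0.1293, 0.3033]
ee_rot: [3.141, 0.0, 0.42]
ft_force: [0.9, -1.0, 0.5]
width: 0.991
```

Call:
{"api": "jog_arm", "payload": {
  "motion": [
    {"dp": [25, -54, 0], "rotation": [0, 0, 0], "gripper": 85},
    {"dp": [50, -108, 0], "rotation": [0, 0, 0], "gripper": 85},
    {"dp": [75, -162, 0], "rotation": [0, 0, 0], "gripper": 85},
    {"dp": [98, -212, 0], "rotation": [0, 0, 0], "gripper": 85},
    {"dp": [108, -234, 0], "rotation": [0, 0, 0], "gripper": 85},
    {"dp": [108, -234, 30], "rotation": [0, 0, 0], "gripper": 85},
    {"dp": [108, -234, 60], "rotation": [0, 0, 0], "gripper": 85},
    {"dp": [108, -234, 60], "rotation": [0, 0, 0], "gripper": 85}
  ]
}}

```text
t: 3.1
eef_pos: [0.4818, 0.3835, 0.2399]
ee_rot: [3.14, 0.007, 0.419]
ft_force: [-0.2, 0.3, -0.5]
width: 0.992
```

```bash
python3 - <<'E'
from cell import arm, optics
from h import *
s=arm.get_state(); print(s["t"],s["eef_pos"],s["ee_rot"],s["ft_force"],s["joint_pos"])
d=optics.get_image("side"); crop(d,280,130,200,150,4,"pics/s2.png",1.3)
E
```

```text
3.1 [0.48181207 0.38346248 0.23994341] [3.14015941 0.00679744 0.41919609] [-0.20542965  0.32641319 -0.47849316] [ 5.85214964e-01  2.95059895e-02  1.67252934e+00 -2.92475313e-04
  1.44649816e+00  1.73684760e+00]
```

View pics/s2.png

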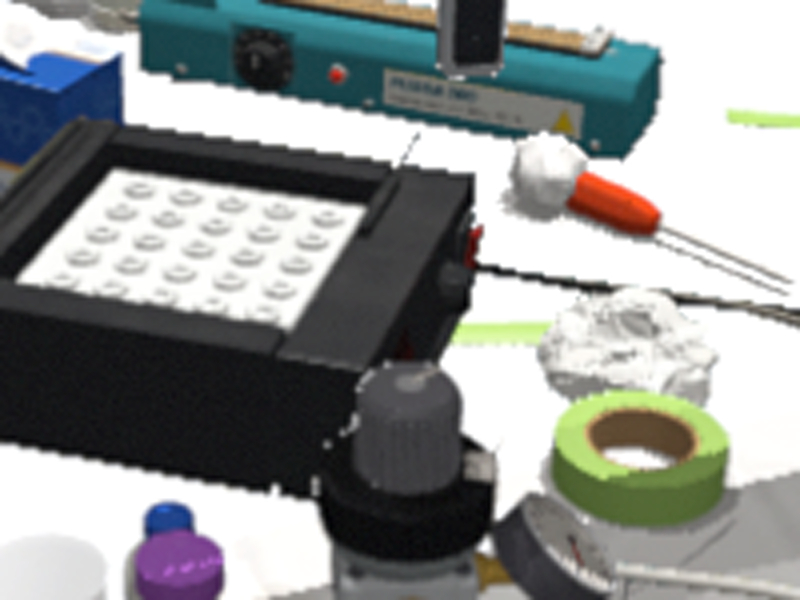

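Call:
{"api": "jog_arm", "payload": {
  "motion": [
    {"dp": [6, -13, 0], "rotation": [0, 0, -10], "gripper": 85},
    {"dp": [6, -13, 0], "rotation": [0, 0, -20], "gripper": 85},
    {"dp": [6, -13, 0], "rotation": [0, 0, -30], "gripper": 85},
    {"dp": [6, -13, 0], "rotation": [0, 0, -40], "gripper": 85},
    {"dp": [6, -13, 0], "rotation": [0, 0, -50], "gripper": 85},
    {"dp": [6, -13, 20], "rotation": [0, 0, -60], "gripper": 85},
    {"dp": [6, -13, 40], "rotation": [0, 0, -60], "gripper": 85},
    {"dp": [6, -13, 40], "rotation": [0, 0, -60], "gripper": 85}
  ]
}}

```text
t: 4.15
eef_pos: [0.4827, 0.3985, 0.2019]
ee_rot: [-3.139, 0.002, 1.464]
ft_force: [-0.7, -0.3, -1.2]
width: 0.995
```

```bash
python3 - <<'E'
from cell import arm, optics
from h import *
s=arm.get_state(); print(s["t"],s["eef_pos"],s["ee_rot"],s["ft_force"],s["joint_pos"])
d=optics.get_image("side"); crop(d,300,130,160,120,5,"pics/s3.png",1.3)
s=arm.get_state(); print(s["t"],s["eef_pos"],s["ee_rot"],s["ft_force"],s["joint_pos"])
print(w2p(d,s["eef_pos"]))
E
```

```text
4.15 [0.48271991 0.39854531 0.20190866] [-3.13914705e+00  2.18495864e-03  1.46418543e+00] [-0.7051335  -0.26901351 -1.16365436] [ 6.04471148e-01  6.89896769e-02  1.69515877e+00 -6.03979635e-05
  1.38072315e+00  7.11096227e-01]
4.2 [0.48324767 0.39899609 0.20315625] [-3.14061563e+00  8.63587845e-04  1.46478595e+00] [-0.75485533  0.19402268 -0.1883504 ] [ 6.04563720e-01  6.84299365e-02  1.69364399e+00 -1.76222247e-05
  1.38082259e+00  7.10577857e-01]
[383.22568336 193.94931107]
```

View pics/s3.png

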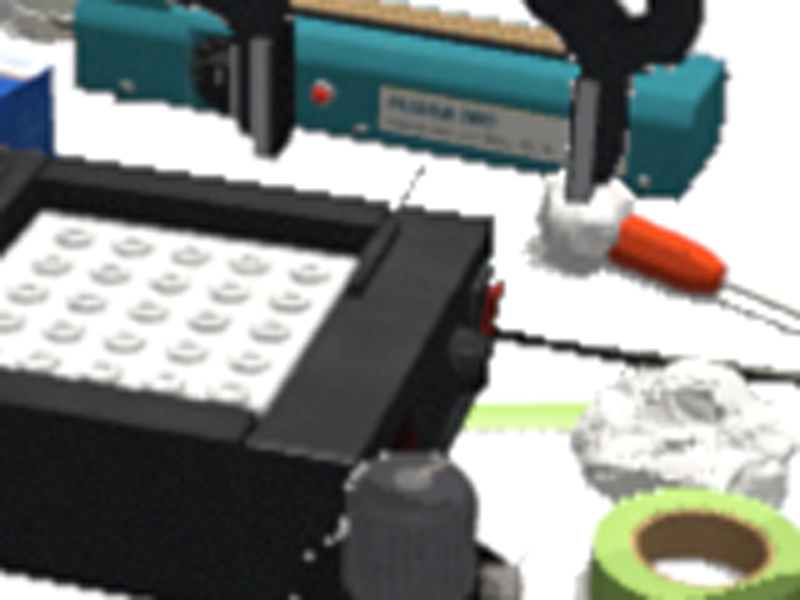

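```bash
python3 - <<'E'
from cell import arm, optics
from h import *
d=optics.get_image("side")
for u,v in [(352,155),(352,158),(354,158),(348,150),(416,166),(416,160),(418,150),(422,155),(424,160)]: print(u,v,p2w(d,u,v,d["range_z"][v,u]).round(4), d["range_z"][v,u])
t=optics.get_image("top"); crop(t,270,200,140,105,5,"pics/t3.png",1.3)
s=arm.get_state(); print(s["t"],s["eef_pos"])
cv2.imwrite("pics/s4.png",cv2.cvtColor(d["image"],cv2.COLOR_RGB2BGR))
E
```

```text
352 155 [0.5288 0.4086 0.266 ] 0.7429236
352 158 [0.5294 0.4058 0.26  ] 0.74859273
354 158 [0.5271 0.4028 0.2589] 0.75115514
348 150 [0.5368 0.3986 0.2686] 0.75125575
416 166 [0.4368 0.4158 0.2615] 0.72049165
416 160 [0.4374 0.4166 0.2708] 0.71478
418 150 [0.4356 0.4174 0.2862] 0.70523775
422 155 [0.43   0.4137 0.2777] 0.7117182
424 160 [0.4272 0.4058 0.267 ] 0.7234106
4.3 [0.48385175 0.39957849 0.20461938]
```

View pics/s4.png

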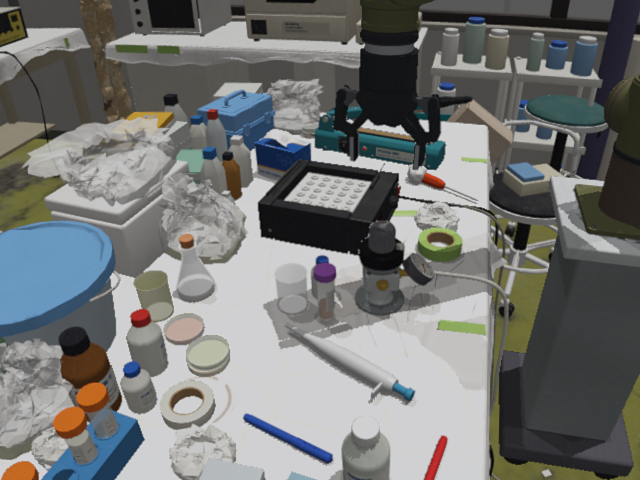

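View pics/t3.png

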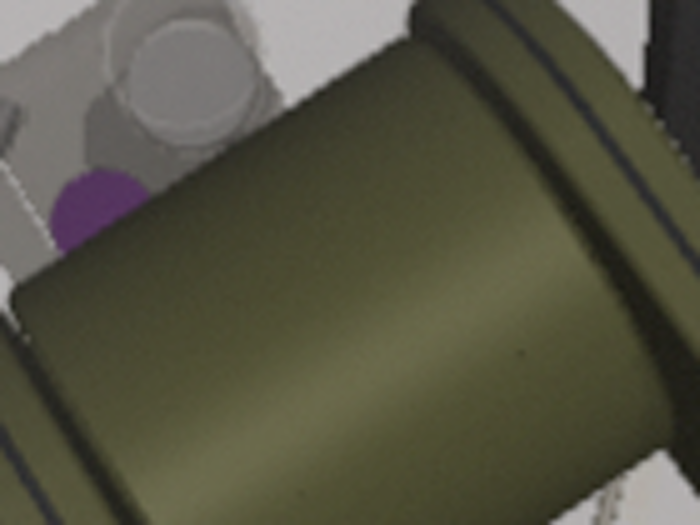

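```bash
python3 - <<'E'
from cell import arm, optics
from h import *
s=arm.get_state(); print(s["t"],s["eef_pos"])
d=optics.get_image("side"); z=d["range_z"]
s=arm.get_state(); print(s["t"],s["eef_pos"],s["qvel"])
v,u=np.nonzero(z>0)
p=cv2.undistortPoints(np.stack([u,v],1)[:,None].astype(float),d["K"],np.array([d["k1"],0,0,0,0.]))[:,0]
zz=z[v,u]; c=np.stack([p[:,0]*zz,-p[:,1]*zz,-zz],1); P=c@d["extrinsics"][:3,:3].T+d["extrinsics"][:3,3]
m=(np.hypot(P[:,0]-.4825,P[:,1]-.398)<.085)&(P[:,2]>.155)
Q=P[m]; 
for lo in np.arange(.15,.5,.01):
    q=Q[(Q[:,2]>=lo)&(Q[:,2]<lo+.01)]
    if len(q): print(lo.round(2),len(q),q.min(0).round(3),q.max(0).round(3))
crop(d,320,60,120,120,5,"pics/s5.png",1.8)
E
```

```text
4.3 [0.48385175 0.39957849 0.20461938]
4.35 [0.48393347 0.39965679 0.20483036] [ 0.00044279 -0.00121674 -0.00267598 -0.00168554 -0.00235651 -0.00535581]
0.25 36 [0.435 0.388 0.255] [0.534 0.416 0.26 ]
0.26 144 [0.427 0.388 0.26 ] [0.541 0.418 0.27 ]
0.27 159 [0.427 0.388 0.27 ] [0.541 0.417 0.28 ]
0.28 172 [0.427 0.387 0.28 ] [0.541 0.418 0.29 ]
0.29 158 [0.419 0.386 0.29 ] [0.548 0.419 0.3  ]
0.3 408 [0.409 0.385 0.3  ] [0.559 0.422 0.31 ]
0.31 467 [0.409 0.381 0.31 ] [0.559 0.423 0.32 ]
0.32 626 [0.412 0.382 0.32 ] [0.557 0.423 0.33 ]
0.33 515 [0.413 0.391 0.33 ] [0.555 0.424 0.34 ]
0.34 772 [0.414 0.391 0.34 ] [0.554 0.424 0.35 ]
0.35 838 [0.415 0.382 0.35 ] [0.553 0.423 0.36 ]
0.36 221 [0.422 0.385 0.36 ] [0.547 0.435 0.37 ]
0.37 409 [0.446 0.404 0.37 ] [0.519 0.439 0.38 ]
0.38 452 [0.447 0.399 0.38 ] [0.519 0.439 0.39 ]
0.39 456 [0.446 0.401 0.39 ] [0.519 0.44  0.4  ]
0.4 482 [0.446 0.4   0.4  ] [0.52 0.44 0.41]
0.41 562 [0.446 0.38  0.41 ] [0.52 0.44 0.42]
0.42 386 [0.448 0.397 0.42 ] [0.517 0.437 0.43 ]
0.43 498 [0.447 0.393 0.43 ] [0.519 0.439 0.44 ]
0.44 469 [0.446 0.401 0.44 ] [0.519 0.439 0.45 ]
0.45 526 [0.447 0.393 0.45 ] [0.519 0.438 0.46 ]
0.46 483 [0.448 0.4   0.46 ] [0.517 0.438 0.47 ]
0.47 405 [0.433 0.405 0.47 ] [0.518 0.457 0.48 ]
0.48 61 [0.435 0.438 0.48 ] [0.475 0.459 0.482]
```

View pics/s5.png

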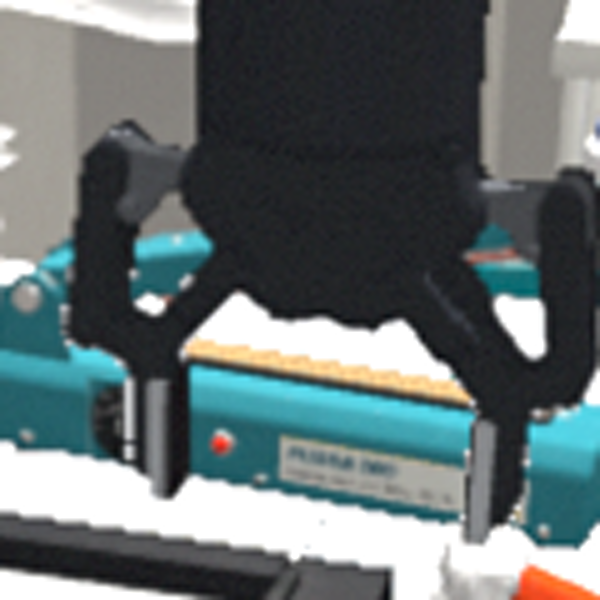

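Call:
{"api": "jog_arm", "payload": {
  "motion": [
    {"dp": [-2, -1, 20], "rotation": [0, 0, 0], "gripper": 85},
    {"dp": [-2, -1, 40], "rotation": [0, 0, 0], "gripper": 85},
    {"dp": [-2, -1, 60], "rotation": [0, 0, 0], "gripper": 85},
    {"dp": [-2, -1, 60], "rotation": [0, 0, 0], "gripper": 85},
    {"dp": [-2, -1, 60], "rotation": [0, 0, 0], "gripper": 85},
    {"dp": [-2, -1, 60], "rotation": [0, 0, 0], "gripper": 85},
    {"dp": [-2, -1, 60], "rotation": [0, 0, 0], "gripper": 85},
    {"dp": [-2, -1, 60], "rotation": [0, 0, 0], "gripper": 85}
  ]
}}

```text
t: 5.35
eef_pos: [0.4824, 0.3977, 0.1442]
ee_rot: [3.141, -0.001, 1.467]
ft_force: [-0.6, 0.3, -0.6]
width: 0.994
```

```bash
cat > look.py <<'E'
import sys
from cell import arm, optics
from h import *
d=optics.get_image("side"); z=d["range_z"]
s=arm.get_state(); print(s["t"],s["eef_pos"].round(4),s["ee_rot"].round(3),s["ft_force"].round(1),s["torque"].round(2),s["width"])
v,u=np.nonzero(z>0)
p=cv2.undistortPoints(np.stack([u,v],1)[:,None].astype(float),d["K"],np.array([d["k1"],0,0,0,0.]))[:,0]
zz=z[v,u]; c=np.stack([p[:,0]*zz,-p[:,1]*zz,-zz],1); P=c@d["extrinsics"][:3,:3].T+d["extrinsics"][:3,3]
m=(np.hypot(P[:,0]-.4825,P[:,1]-.398)<.085)&(P[:,2]>.152); Q=P[m]
for lo in np.arange(.15,.3,.01):
    q=Q[(Q[:,2]>=lo)&(Q[:,2]<lo+.01)]
    if len(q): print(lo.round(2),len(q),q.min(0).round(3),q.max(0).round(3))
crop(d,310,140,140,120,5,sys.argv[1],1.5)
E
python3 look.py pics/s6.png
```

```text
5.4 [0.4824 0.3976 0.144 ] [ 3.141 -0.     1.467] [ 0.4 -0.8 -0.3] [0.01 0.01 0.02] 0.9941485884563716
0.19 37 [0.434 0.384 0.194] [0.533 0.416 0.2  ]
0.2 122 [0.426 0.383 0.2  ] [0.538 0.416 0.21 ]
0.21 139 [0.426 0.382 0.21 ] [0.538 0.416 0.22 ]
0.22 145 [0.426 0.384 0.22 ] [0.538 0.415 0.23 ]
0.23 138 [0.42  0.384 0.23 ] [0.549 0.418 0.24 ]
0.24 399 [0.408 0.38  0.24 ] [0.557 0.421 0.25 ]
0.25 450 [0.408 0.381 0.25 ] [0.557 0.421 0.26 ]
0.26 546 [0.409 0.38  0.26 ] [0.555 0.421 0.27 ]
0.27 466 [0.41  0.387 0.27 ] [0.554 0.421 0.28 ]
0.28 672 [0.411 0.391 0.28 ] [0.552 0.422 0.29 ]
0.29 779 [0.413 0.38  0.29 ] [0.552 0.42  0.3  ]
```

View pics/s6.png

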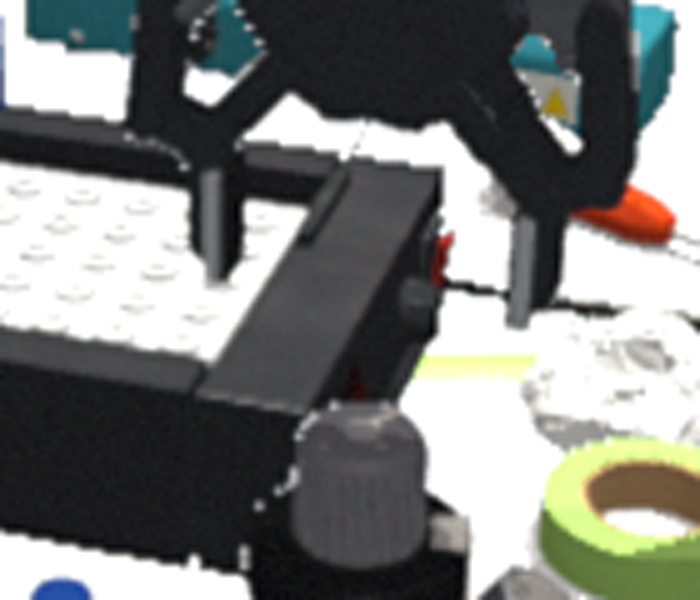

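Call:
{"api": "jog_arm", "payload": {
  "motion": [
    {"dp": [0, 0, 0], "rotation": [0, 0, 0], "gripper": 60},
    {"dp": [0, 0, 0], "rotation": [0, 0, 0], "gripper": 60},
    {"dp": [0, 0, 15], "rotation": [0, 0, 0], "gripper": 60},
    {"dp": [0, 0, 30], "rotation": [0, 0, 0], "gripper": 60},
    {"dp": [0, 0, 40], "rotation": [0, 0, 0], "gripper": 60},
    {"dp": [0, 0, 40], "rotation": [0, 0, 0], "gripper": 60},
    {"dp": [0, 0, 40], "rotation": [0, 0, 0], "gripper": 60},
    {"dp": [0, 0, 40], "rotation": [0, 0, 0], "gripper": 60}
  ]
}}

```text
t: 6.4
eef_pos: [0.4827, 0.3978, 0.1045]
ee_rot: [3.141, -0.001, 1.467]
ft_force: [-0.4, -0.3, -0.5]
width: 0.7
```

```bash
python3 look.py pics/s7.png
```

```text
6.45 [0.4827 0.3978 0.1044] [ 3.141e+00 -1.000e-03  1.467e+00] [-0.4  0.8  0.5] [-0.06 -0.02  0.  ] 0.7005234082375659
0.15 92 [0.439 0.387 0.153] [0.527 0.415 0.16 ]
0.16 125 [0.439 0.387 0.16 ] [0.527 0.416 0.17 ]
0.17 136 [0.439 0.388 0.17 ] [0.527 0.414 0.18 ]
0.18 118 [0.438 0.386 0.18 ] [0.532 0.416 0.19 ]
0.19 272 [0.42  0.386 0.19 ] [0.545 0.418 0.2  ]
0.2 316 [0.419 0.381 0.2  ] [0.547 0.42  0.21 ]
0.21 375 [0.417 0.381 0.21 ] [0.548 0.421 0.22 ]
0.22 387 [0.416 0.382 0.22 ] [0.549 0.42  0.23 ]
0.23 443 [0.415 0.391 0.23 ] [0.551 0.422 0.24 ]
0.24 653 [0.414 0.379 0.24 ] [0.551 0.422 0.25 ]
0.25 525 [0.417 0.379 0.25 ] [0.548 0.418 0.26 ]
0.26 108 [0.444 0.398 0.26 ] [0.52  0.433 0.27 ]
0.27 320 [0.445 0.398 0.27 ] [0.519 0.438 0.28 ]
0.28 362 [0.445 0.396 0.28 ] [0.519 0.438 0.29 ]
0.29 373 [0.445 0.398 0.29 ] [0.519 0.439 0.3  ]
```

View pics/s7.png

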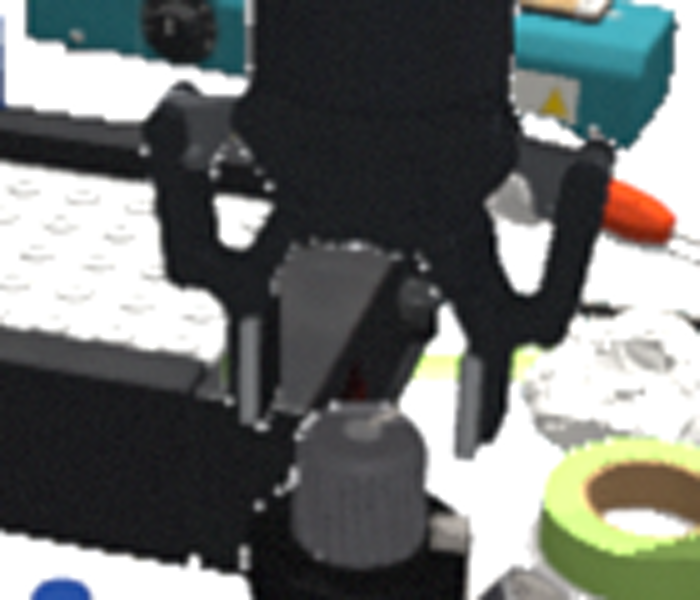

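Call:
{"api": "jog_arm", "payload": {
  "motion": [
    {"dp": [0, 0, 10], "rotation": [0, 0, 0], "gripper": 60},
    {"dp": [0, 0, 20], "rotation": [0, 0, 0], "gripper": 60},
    {"dp": [0, 0, 20], "rotation": [0, 0, 0], "gripper": 50},
    {"dp": [0, 0, 20], "rotation": [0, 0, 0], "gripper": 46},
    {"dp": [0, 0, 20], "rotation": [0, 0, 0], "gripper": 46},
    {"dp": [0, 0, 20], "rotation": [0, 0, 0], "gripper": 46},
    {"dp": [0, 0, 20], "rotation": [0, 0, 0], "gripper": 46},
    {"dp": [0, 0, 20], "rotation": [0, 0, 0], "gripper": 46}
  ]
}}

```text
t: 7.45
eef_pos: [0.4823, 0.3975, 0.0838]
ee_rot: [3.141, -0.0, 1.467]
ft_force: [0.3, -0.2, 0.5]
width: 0.541
```

```bash
python3 look.py pics/s8.png|head -3
```

```text
7.5 [0.4823 0.3975 0.0837] [ 3.141 -0.     1.467] [0.  0.2 0.4] [-0.01  0.01 -0.05] 0.5348110088912841
0.15 95 [0.446 0.382 0.152] [0.519 0.413 0.16 ]
0.16 129 [0.433 0.386 0.16 ] [0.534 0.417 0.17 ]
```

View pics/s8.png

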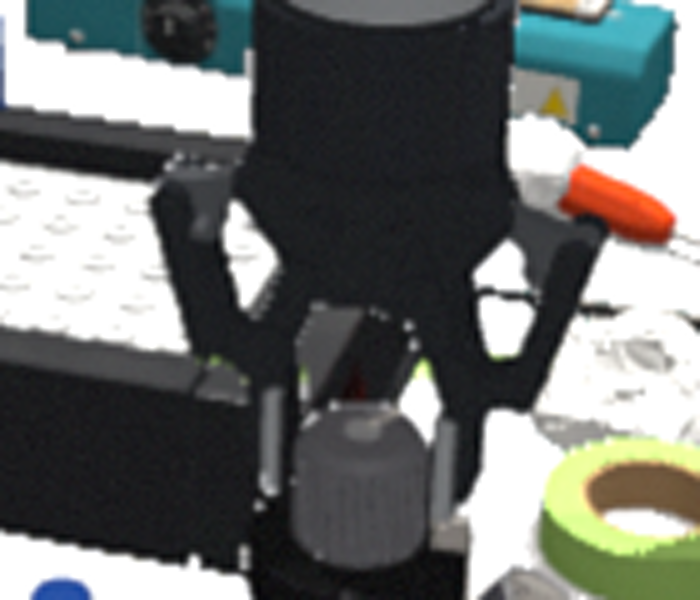

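Call:
{"api": "jog_arm", "payload": {
  "motion": [
    {"dp": [0, 0, 0], "rotation": [0, 0, 0], "gripper": 42},
    {"dp": [0, 0, 0], "rotation": [0, 0, 0], "gripper": 40},
    {"dp": [0, 0, 0], "rotation": [0, 0, 0], "gripper": 36},
    {"dp": [0, 0, 0], "rotation": [0, 0, 0], "gripper": 32},
    {"dp": [0, 0, 0], "rotation": [0, 0, 0], "gripper": 28},
    {"dp": [0, 0, 0], "rotation": [0, 0, 0], "gripper": 28},
    {"dp": [0, 0, 0], "rotation": [0, 0, 0], "gripper": 28},
    {"dp": [0, 0, 0], "rotation": [0, 0, 0], "gripper": 28}
  ]
}}

```text
t: 8.5
eef_pos: [0.4827, 0.3976, 0.0841]
ee_rot: [3.141, -0.0, 1.467]
ft_force: [3.2, -2.3, 4.7]
width: 0.468
```

```bash
python3 look.py pics/s9.png|head -3
```

```text
8.55 [0.4827 0.3976 0.0841] [ 3.141 -0.     1.467] [ 3.  -2.   4.4] [-0.37 -0.46  0.01] 0.4748906035974102
0.15 100 [0.449 0.388 0.152] [0.518 0.415 0.16 ]
0.16 140 [0.434 0.383 0.16 ] [0.532 0.416 0.17 ]
```

View pics/s9.png

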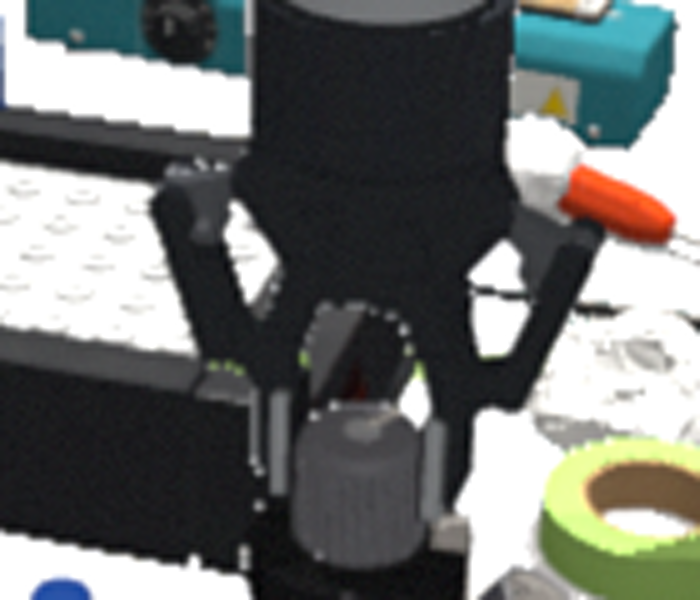

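Call:
{"api": "jog_arm", "payload": {
  "motion": [
    {"dp": [0, 0, 0], "rotation": [0, 0, 4], "gripper": 28},
    {"dp": [0, 0, 0], "rotation": [0, 0, 8], "gripper": 28},
    {"dp": [0, 0, 0], "rotation": [0, 0, 12], "gripper": 28},
    {"dp": [0, 0, 0], "rotation": [0, 0, 16], "gripper": 28},
    {"dp": [0, 0, 0], "rotation": [0, 0, 20], "gripper": 28},
    {"dp": [0, 0, 0], "rotation": [0, 0, 24], "gripper": 28},
    {"dp": [0, 0, 0], "rotation": [0, 0, 27], "gripper": 28},
    {"dp": [0, 0, 0], "rotation": [0, 0, 27], "gripper": 28}
  ]
}}

```text
t: 9.55
eef_pos: [0.4822, 0.3977, 0.0841]
ee_rot: [-3.142, -0.0, 0.995]
ft_force: [0.3, -2.1, 5.6]
width: 0.469
```

```bash
python3 look.py pics/s10.png|head -1; python3 -c "
from cell import arm,optics
from h import *
d=optics.get_image('top');crop(d,260,230,140,105,5,'pics/t10.png',1.6)"
```

```text
9.6 [0.4823 0.3977 0.0841] [-3.142 -0.     0.996] [ 1.6 -2.   6.6] [-0.33 -0.23 -0.03] 0.472655316257826
```

View pics/s10.png

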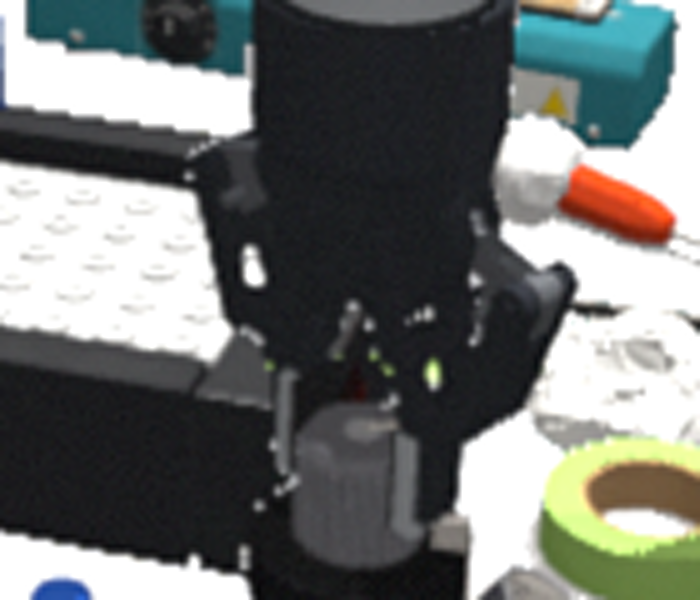

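View pics/t10.png

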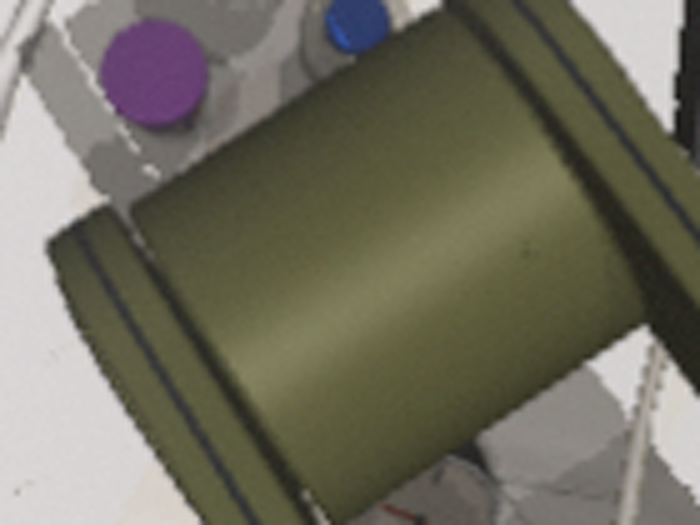

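Call:
{"api": "jog_arm", "payload": {
  "motion": [
    {"dp": [0, 0, -0.5], "rotation": [0, 0, 1], "gripper": 28},
    {"dp": [0, 0, -1], "rotation": [0, 0, 1], "gripper": 28},
    {"dp": [0, 0, -1.5], "rotation": [0, 0, 1], "gripper": 28},
    {"dp": [0, 0, -2], "rotation": [0, 0, 1], "gripper": 28},
    {"dp": [0, 0, -2.5], "rotation": [0, 0, 1], "gripper": 28},
    {"dp": [0, 0, -2.5], "rotation": [0, 0, 1], "gripper": 28},
    {"dp": [0, 0, -2.5], "rotation": [0, 0, 1], "gripper": 28},
    {"dp": [0, 0, -2.5], "rotation": [0, 0, 1], "gripper": 28}
  ]
}}

```text
t: 10.65
eef_pos: [0.482, 0.3975, 0.0849]
ee_rot: [-3.141, 0.0, 0.978]
ft_force: [5.2, 1.6, -3.3]
width: 0.475
```

```bash
python3 look.py pics/s11.png|head -1
```

```text
10.7 [0.4821 0.3975 0.0849] [-3.141  0.     0.978] [ 5.6  1.9 -4.7] [ 0.29 -0.87  0.01] 0.4746698004050197
```

Call:
{"api": "jog_arm", "payload": {
  "motion": [
    {"dp": [0, 0, -0.5], "rotation": [0, 0, 0.5], "gripper": 28},
    {"dp": [0, 0, -1], "rotation": [0, 0, 1], "gripper": 28},
    {"dp": [0, 0, -1.5], "rotation": [0, 0, 1], "gripper": 28},
    {"dp": [0, 0, -2], "rotation": [0, 0, 1], "gripper": 28},
    {"dp": [0, 0, -2], "rotation": [0, 0, 1], "gripper": 28},
    {"dp": [0, 0, -2], "rotation": [0, 0, 1], "gripper": 28},
    {"dp": [0, 0, -2], "rotation": [0, 0, 1], "gripper": 28},
    {"dp": [0, 0, -2], "rotation": [0, 0, 1], "gripper": 28}
  ]
}}

```text
t: 11.7
eef_pos: [0.4819, 0.3974, 0.086]
ee_rot: [-3.141, 0.0, 0.961]
ft_force: [6.7, 3.3, -7.0]
width: 0.475
```

```bash
python3 look.py pics/s11.png|head -1
```

```text
11.75 [0.482  0.3974 0.086 ] [-3.141  0.     0.961] [ 6.7  3.3 -6.3] [ 0.46 -1.15  0.06] 0.4726800085634669
```

Call:
{"api": "jog_arm", "payload": {
  "motion": [
    {"dp": [0, 0, -0.5], "rotation": [0, 0, 0.5], "gripper": 28},
    {"dp": [0, 0, -1], "rotation": [0, 0, 1], "gripper": 28},
    {"dp": [0, 0, -1.5], "rotation": [0, 0, 1.5], "gripper": 28},
    {"dp": [0, 0, -1.5], "rotation": [0, 0, 2], "gripper": 28},
    {"dp": [0, 0, -1.5], "rotation": [0, 0, 2.5], "gripper": 28},
    {"dp": [0, 0, -1.5], "rotation": [0, 0, 3], "gripper": 28},
    {"dp": [0, 0, -1.5], "rotation": [0, 0, 3.5], "gripper": 28},
    {"dp": [0, 0, -1.5], "rotation": [0, 0, 4], "gripper": 28}
  ]
}}

```text
t: 12.75
eef_pos: [0.4818, 0.3974, 0.0869]
ee_rot: [-3.141, 0.001, 0.891]
ft_force: [7.0, 4.1, -9.0]
width: 0.471
```

```bash
python3 look.py pics/s11.png|head -1
```

```text
12.8 [0.4818 0.3974 0.0869] [-3.141e+00  1.000e-03  8.910e-01] [ 6.7  4.3 -9.9] [ 0.59 -1.29  0.17] 0.4703713190491029
```

Call:
{"api": "jog_arm", "payload": {
  "motion": [
    {"dp": [0, 0, 0], "rotation": [0, 0, 0.6], "gripper": 28},
    {"dp": [0, 0, 0], "rotation": [0, 0, 1.2], "gripper": 28},
    {"dp": [0, 0, 0], "rotation": [0, 0, 1.8], "gripper": 28},
    {"dp": [0, 0, 0], "rotation": [0, 0, 2.4], "gripper": 28},
    {"dp": [0, 0, 0], "rotation": [0, 0, 3], "gripper": 28},
    {"dp": [0, 0, 0], "rotation": [0, 0, 3.6], "gripper": 28},
    {"dp": [0, 0, 0], "rotation": [0, 0, 4.2], "gripper": 28},
    {"dp": [0, 0, 0], "rotation": [0, 0, 4.8], "gripper": 28}
  ]
}}

```text
t: 13.8
eef_pos: [0.4817, 0.3974, 0.0869]
ee_rot: [-3.141, 0.001, 0.808]
ft_force: [7.6, 3.0, -9.2]
width: 0.471
```

```bash
python3 look.py pics/s12.png|head -1
```

```text
13.85 [0.4817 0.3974 0.0869] [-3.141e+00  1.000e-03  8.070e-01] [ 7.1  4.2 -9.5] [ 0.58 -1.2   0.23] 0.47384099015769043
```

View pics/s12.png

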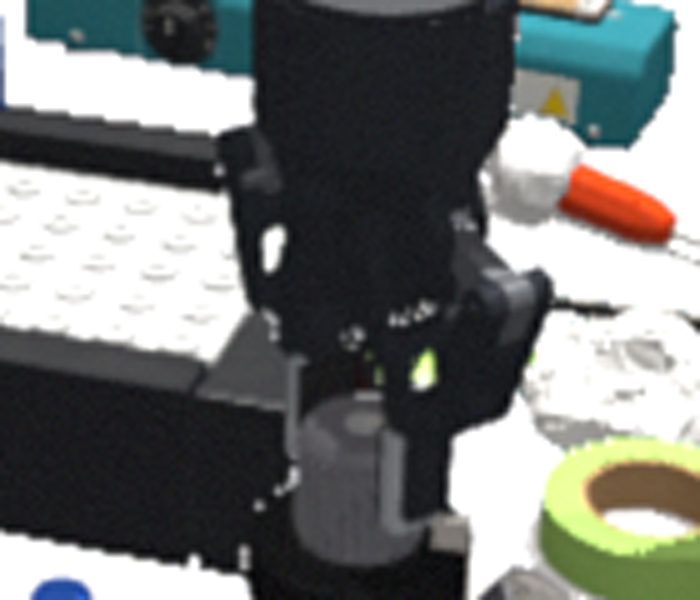

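The knob top has risen slightly (crop row 403 to about 397), it is still turning freely, and the pull is about 9.5 N.

Call:
{"api": "jog_arm", "payload": {
  "motion": [
    {"dp": [0, 0, 0], "rotation": [0, 0, 0.6], "gripper": 28},
    {"dp": [0, 0, 0], "rotation": [0, 0, 1.2], "gripper": 28},
    {"dp": [0, 0, 0], "rotation": [0, 0, 1.8], "gripper": 28},
    {"dp": [0, 0, 0], "rotation": [0, 0, 2.4], "gripper": 28},
    {"dp": [0, 0, 0], "rotation": [0, 0, 3], "gripper": 28},
    {"dp": [0, 0, 0], "rotation": [0, 0, 3.6], "gripper": 28},
    {"dp": [0, 0, 0], "rotation": [0, 0, 4.2], "gripper": 28},
    {"dp": [0, 0, 0], "rotation": [0, 0, 4.8], "gripper": 28}
  ]
}}

```text
t: 14.85
eef_pos: [0.4817, 0.3975, 0.0869]
ee_rot: [-3.141, 0.001, 0.724]
ft_force: [6.5, 4.3, -9.2]
width: 0.472
```

```bash
python3 look.py pics/s13.png|head -1
```

```text
14.9 [0.4817 0.3975 0.0869] [-3.141e+00  1.000e-03  7.230e-01] [ 6.9  4.4 -8.8] [ 0.68 -1.21  0.14] 0.4739163998642866
```

Call:
{"api": "jog_arm", "payload": {
  "motion": [
    {"dp": [0, 0, 0], "rotation": [0, 0, 0.6], "gripper": 28},
    {"dp": [0, 0, 0], "rotation": [0, 0, 1.2], "gripper": 28},
    {"dp": [0, 0, 0], "rotation": [0, 0, 1.8], "gripper": 28},
    {"dp": [0, 0, 0], "rotation": [0, 0, 2.4], "gripper": 28},
    {"dp": [0, 0, 0], "rotation": [0, 0, 3], "gripper": 28},
    {"dp": [0, 0, 0], "rotation": [0, 0, 3.6], "gripper": 28},
    {"dp": [0, 0, 0], "rotation": [0, 0, 4.2], "gripper": 28},
    {"dp": [0, 0, 0], "rotation": [0, 0, 4.8], "gripper": 28}
  ]
}}

```text
t: 15.9
eef_pos: [0.4816, 0.3976, 0.087]
ee_rot: [-3.141, 0.001, 0.64]
ft_force: [7.0, 5.7, -5.0]
width: 0.473
```

```bash
python3 look.py pics/s14.png|head -1
```

```text
15.95 [0.4817 0.3978 0.0875] [-3.141  0.     0.639] [ 4.   4.  -5.5] [ 0.43 -0.86  0.02] 0.4733426017018253
```

Call:
{"api": "jog_arm", "payload": {
  "motion": [
    {"dp": [0, 0, 0], "rotation": [0, 0, 0], "gripper": 28},
    {"dp": [0, 0, 0], "rotation": [0, 0, 0], "gripper": 28},
    {"dp": [0, 0, -0.5], "rotation": [0, 0, 0], "gripper": 28},
    {"dp": [0, 0, -1], "rotation": [0, 0, 0], "gripper": 28},
    {"dp": [0, 0, -1.5], "rotation": [0, 0, 0], "gripper": 28},
    {"dp": [0, 0, -2], "rotation": [0, 0, 0], "gripper": 28},
    {"dp": [0, 0, -2], "rotation": [0, 0, 0], "gripper": 28},
    {"dp": [0, 0, -2], "rotation": [0, 0, 0], "gripper": 28}
  ]
}}

```text
t: 16.95
eef_pos: [0.4817, 0.3977, 0.0895]
ee_rot: [-3.141, 0.001, 0.639]
ft_force: [5.7, 4.7, -8.2]
width: 0.476
```

```bash
python3 look.py pics/s15.png|head -1
```

```text
17.0 [0.4817 0.3977 0.0895] [-3.141e+00  1.000e-03  6.390e-01] [ 5.  3. -7.] [ 0.58 -1.01 -0.12] 0.4744266315852502
```

Lift is about 5 mm at only about 7.5 N (off the catch it would be about 15 N), so the pin is in the catch. I'll keep raising it gently.

Call:
{"api": "jog_arm", "payload": {
  "motion": [
    {"dp": [0, 0, -0.5], "rotation": [0, 0, 0], "gripper": 28},
    {"dp": [0, 0, -1], "rotation": [0, 0, 0], "gripper": 28},
    {"dp": [0, 0, -1.5], "rotation": [0, 0, 0], "gripper": 28},
    {"dp": [0, 0, -2], "rotation": [0, 0, 0], "gripper": 28},
    {"dp": [0, 0, -2.5], "rotation": [0, 0, 0], "gripper": 28},
    {"dp": [0, 0, -3], "rotation": [0, 0, 0], "gripper": 28},
    {"dp": [0, 0, -3], "rotation": [0, 0, 0], "gripper": 28},
    {"dp": [0, 0, -3], "rotation": [0, 0, 0], "gripper": 28}
  ]
}}

```text
t: 18.0
eef_pos: [0.4816, 0.3977, 0.0924]
ee_rot: [-3.14, 0.001, 0.639]
ft_force: [6.1, 3.8, -7.6]
width: 0.468
```

```bash
python3 look.py pics/s16.png|head -1
```

```text
18.05 [0.4816 0.3977 0.0924] [-3.14e+00  1.00e-03  6.39e-01] [ 6.   4.  -7.5] [ 0.6  -1.02 -0.11] 0.47392161242225933
```

Call:
{"api": "jog_arm", "payload": {
  "motion": [
    {"dp": [0, 0, -0.5], "rotation": [0, 0, 0], "gripper": 28},
    {"dp": [0, 0, -1], "rotation": [0, 0, 0], "gripper": 28},
    {"dp": [0, 0, -1.5], "rotation": [0, 0, 0], "gripper": 28},
    {"dp": [0, 0, -2], "rotation": [0, 0, 0], "gripper": 28},
    {"dp": [0, 0, -2.5], "rotation": [0, 0, 0], "gripper": 28},
    {"dp": [0, 0, -2.5], "rotation": [0, 0, 0], "gripper": 28},
    {"dp": [0, 0, -2.5], "rotation": [0, 0, 0], "gripper": 28},
    {"dp": [0, 0, -2.5], "rotation": [0, 0, 0], "gripper": 28}
  ]
}}

```text
t: 19.05
eef_pos: [0.4816, 0.3977, 0.0943]
ee_rot: [-3.14, 0.001, 0.639]
ft_force: [6.5, 4.4, -9.2]
width: 0.471
```

```bash
python3 look.py pics/s17.png|head -1
```

```text
19.1 [0.4816 0.3977 0.0943] [-3.14e+00  1.00e-03  6.39e-01] [ 7.5  3.8 -9.1] [ 0.65 -1.14 -0.17] 0.4709190247932185
```

View pics/s17.png

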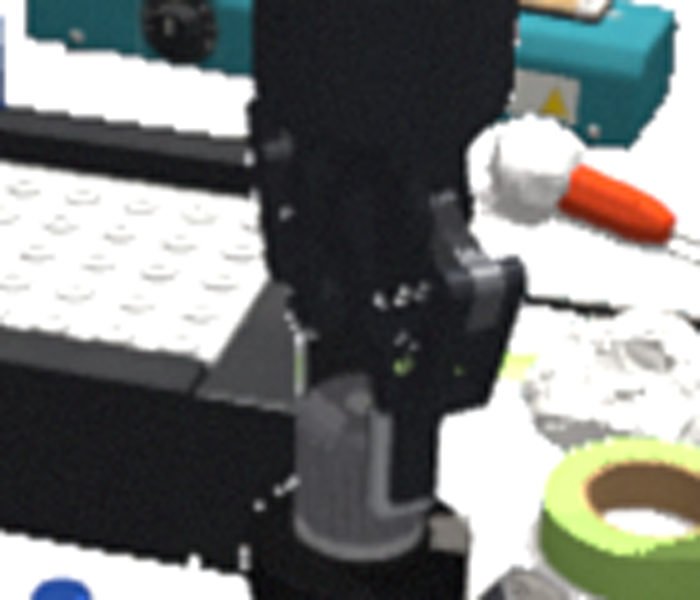

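Call:
{"api": "jog_arm", "payload": {
  "motion": [
    {"dp": [0, 0, -0.4], "rotation": [0, 0, 0], "gripper": 28},
    {"dp": [0, 0, -0.8], "rotation": [0, 0, 0], "gripper": 28},
    {"dp": [0, 0, -0.8], "rotation": [0, 0, 0], "gripper": 28},
    {"dp": [0, 0, -0.8], "rotation": [0, 0, 0], "gripper": 28},
    {"dp": [0, 0, -0.8], "rotation": [0, 0, 0], "gripper": 28},
    {"dp": [0, 0, -0.8], "rotation": [0, 0, 0], "gripper": 28},
    {"dp": [0, 0, -0.8], "rotation": [0, 0, 0], "gripper": 28},
    {"dp": [0, 0, -0.8], "rotation": [0, 0, 0], "gripper": 28}
  ]
}}

```text
t: 20.1
eef_pos: [0.4815, 0.3976, 0.0943]
ee_rot: [-3.14, 0.001, 0.639]
ft_force: [8.0, 5.7, -12.5]
width: 0.473
```

```bash
python3 look.py pics/s18.png|head -1
```

```text
20.15 [0.4815 0.3976 0.0944] [-3.14e+00  1.00e-03  6.39e-01] [  8.1   5.4 -11.8] [ 0.82 -1.48 -0.11] 0.4673514152203343
```

z stopped at 0.0943 while the force rose, so the knob is at its upper stop. Releasing.

Call:
{"api": "jog_arm", "payload": {
  "motion": [
    {"dp": [0, 0, 0], "rotation": [0, 0, 0], "gripper": 50},
    {"dp": [0, 0, 0], "rotation": [0, 0, 0], "gripper": 60},
    {"dp": [0, 0, 0], "rotation": [0, 0, 0], "gripper": 64},
    {"dp": [0, 0, 0], "rotation": [0, 0, 0], "gripper": 64},
    {"dp": [0, 0, 0], "rotation": [0, 0, 0], "gripper": 64},
    {"dp": [0, 0, 0], "rotation": [0, 0, 0], "gripper": 64},
    {"dp": [0, 0, -10], "rotation": [0, 0, 0], "gripper": 64},
    {"dp": [0, 0, -20], "rotation": [0, 0, 0], "gripper": 64}
  ]
}}

```text
t: 21.15
eef_pos: [0.4824, 0.3976, 0.1189]
ee_rot: [-3.142, -0.0, 0.64]
ft_force: [0.1, -0.6, -0.2]
width: 0.751
```

Call:
{"api": "jog_arm", "payload": {
  "motion": [
    {"dp": [0, 0, -20], "rotation": [0, 0, 0], "gripper": 64},
    {"dp": [0, 0, -50], "rotation": [0, 0, 0], "gripper": 64},
    {"dp": [0, 0, -90], "rotation": [0, 0, 0], "gripper": 64},
    {"dp": [0, 0, -130], "rotation": [0, 0, 0], "gripper": 64},
    {"dp": [20, -45, -130], "rotation": [0, 0, 0], "gripper": 64},
    {"dp": [-40, 45, -130], "rotation": [0, 0, 0], "gripper": 64},
    {"dp": [-90, 80, -130], "rotation": [0, 0, 0], "gripper": 64},
    {"dp": [-140, 110, -130], "rotation": [0, 0, 0], "gripper": 64}
  ]
}}

```text
t: 22.15
eef_pos: [0.4464, 0.2603, 0.2495]
ee_rot: [3.141, -0.002, 0.641]
ft_force: [1.1, 0.2, 0.5]
width: 0.75
```

```bash
python3 look.py pics/s19.png|head -1;  python3 -c "
from cell import arm,optics
from h import *
d=optics.get_image('top');crop(d,260,200,160,120,5,'pics/t19.png',1.5)"
```

```text
22.2 [0.4439 0.2549 0.2487] [3.138e+00 3.000e-03 6.370e-01] [ 1.1 -0.6 -0.6] [-0.01  0.04  0.01] 0.7500880137544091
```

View pics/s19.png

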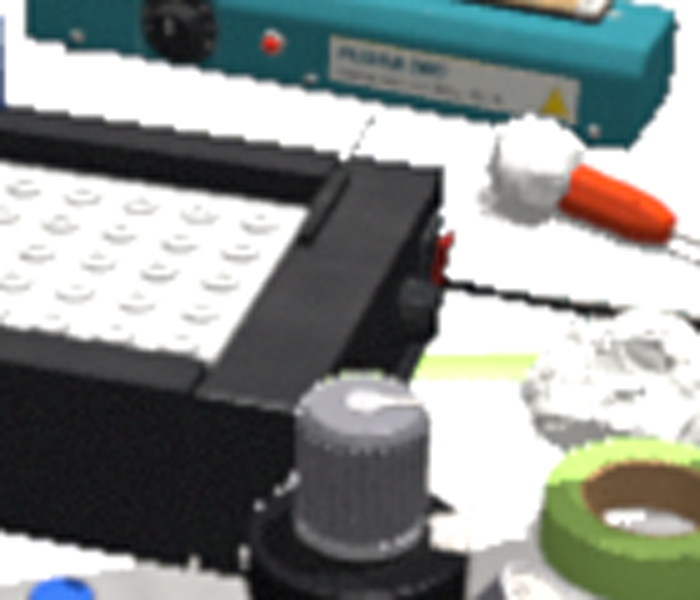

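View pics/t19.png

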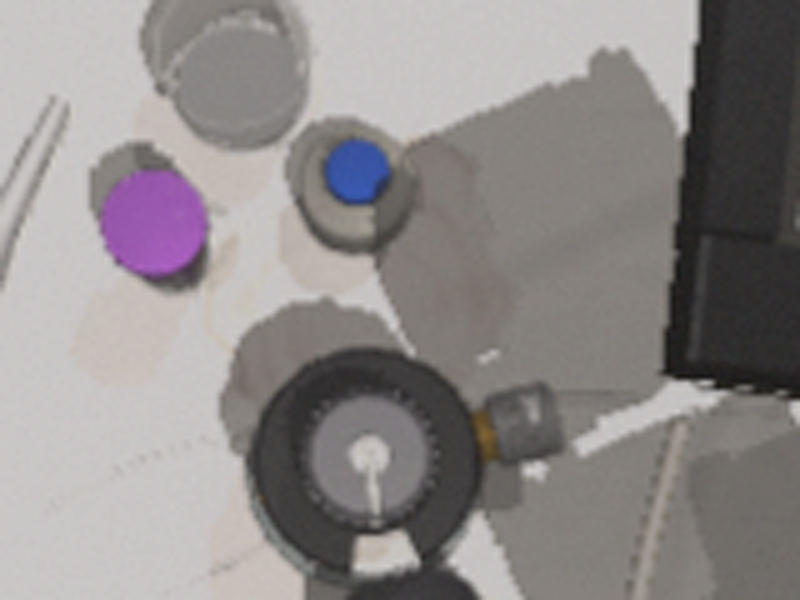

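```bash
python3 - <<'E'
from cell import arm,optics
from h import *
t=optics.get_image("top"); s=optics.get_image("side")
for d,px in ((t,[(333,290),(337,289),(331,287)]),(s,[(378,221),(384,221)])):
    for u,v in px: print(p2w(d,u,v,d["range_z"][v,u]).round(4))
f=lambda x,y,h:at_height(t,260+x/5-.4,200+y/5-.4,h)
c=f(370,453,.158); tip=f(376,517,.158); v=(tip-c)[:2]; print(c,tip,-np.arctan2(v[1],v[0]))
print(arm.get_state()["qvel"].round(3), arm.get_state()["t"])
E
```

```text
[0.4828 0.3981 0.1577]
[0.4843 0.3922 0.159 ]
[0.4871 0.4011 0.158 ]
[0.4887 0.4049 0.1588]
[0.48   0.401  0.1577]
[0.48249431 0.39717729 0.158     ] [0.46370945 0.39502992 0.158     ] 3.027773015165771
[ 0.026  0.038 -0.032  0.001 -0.005 -0.001] 22.35
```

```bash
python3 -c "
from cell import order
print(order.job_done())"
```

```text
the job is handed in; nothing more can be done
None
```

I turned the knob about 47° clockwise into the white band, and it is now locked in its raised position. The job is handed in at about 22 s of the 54 s allowed; no verdict was reported.

**Turning and locking:** With a light upward pull of about 9 N I turned slowly until the pull dropped to about 5 N, which marked the catch. I then raised the knob until it stopped against its upper end; the pull never read above about 12.5 N. I opened the fingers and moved the arm clear.

**Last checks:**
- **Lift:** the top of the knob stands at about 0.158 m, up from 0.148 m, so it stayed about 10 mm up after I let go.
- **Index line:** it reads about 0.07 rad past mid-band, well inside the ±0.30 rad band.
- **Bystanders:** the tube, bottle and beaker look unmoved in the top picture; I did not measure their positions again.
- **Robot:** the force reading was near zero, so it was touching nothing.

**What disagreed:** In the camera pictures the fingertips stood 40–50 mm higher than the reported TCP height, more than the 13 mm that the fingers' swing explains. I set the grasp height from the pictures instead, and I did not find the cause. While gripping there was also a sideways force of up to about 10 N, which was gone once I let go.

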